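# Assemble the observation chamber in its nest beside the microscope

## Robot

A 6-joint arm with a two-finger parallel gripper is mounted at the origin on the work surface. World frame = base frame: x ahead of the robot, y to its left, z up, the work surface at z = 0. Lengths are in mm, angles in rad, forces in N, time in s.
With the tool pointing down it reaches from about 325 to 775 mm from the base axis. Payload 5.5 kg.
Tool frame: the origin (TCP) lies at the very end of the fingers, on their centre line; the grasp point (between the pads) lies 19 mm behind it; z points along the fingers, y is the line along which they close (so a half turn about z gives the same grasp; the last joint's range is limited). The gripper opens to 85 mm and grips with 20 to 120 N. Pads are 22 mm wide; open, the fingers measure 114 mm over their backs; the gripper's body (76 mm by 85 mm) begins 54 mm behind the grasp point. The pads swing forward as they close: fully open they stand 13 mm farther back than shut.
Start: joints at [-1.223, 0.091, 1.231, -0, 1.82, -0.057], TCP at [236.302, -551.523, 231.275] pointing down, gripper open.
Joint ranges: [-2.87, 2.87], [-0.86, 2.18], [0.17, 2.46], [-1.51, 4.65], [0.06, 2.69], [-2.65, 2.65]. Speed limits (rad/s): [2.57, 2.57, 3.01, 3.14, 3.14, 3.14].

## Interface

Orientations are given as a unit quaternion [w, x, y, z].
In Python, from plant import state, vision, workorder gives the robot as it stands.
- The arm moves only by the tool send_rows, never from a script. Its argument "targets" is a list of rows, each a list of 4 numbers: the shift along the tool's x, y, z in m, then the turn about the tool's z in degrees. In form: [[x, y, z, twist], ...]. A call has 1 to 12 rows; each row shifts and turns the commanded pose from where the row before left it, along the tool's axes as they then stand; what a row does not reach is not made up. A row lasts 1/12 s, in which the tool goes at most 41.7 mm and 7.16 degrees, less where a joint would pass 70% of its speed; a pose out of reach is approached as far as the arm can. A call with a gripper value outside its range is refused whole. "fingers" is the closure, from 0 (fully open) to 1 (shut), set as the call begins (left out, the last holds). The fingers move at their own pace and stop on an object; the grip force is fixed at half the most. Time passes only in rows, so rows that do not move let the fingers close. It gives the time, the measured TCP pose, the force, the opening and the grip force at its end, in the units of the state.
- state(): the state, without advancing time (a new reading comes with each control period).
- vision.snapshot(name): name is "scene" or "side" or "wrist"; returns the picture (480x640x3 uint8, red, green, blue); there is no depth.
- vision.get_calibration(name): a dict with "fx", "fy", "cx", "cy" (pixels), "view" (4x4, takes a point from world to camera coordinates); the wrist camera has in their place "mount" (4x4, takes a point from camera to tool coordinates, whose origin is the TCP and whose axes are the flange's). Camera axes: x right, y down, z forward; pixel columns grow to the right and rows downward; lengths in mm; the calibration is good to about 2 mm. A picture is of the moment at which its call begins: read the wrist's pose just before it. get_calibration takes no time and is no camera call.
- workorder.finish_job(): hands the job in; it is judged then, once.
The state is a dict: "clock": time; "q": joint angles; "qvel": joint speeds; "joint_efforts": joint torques, N m; "position": TCP position; "orientation": TCP orientation; "wrist_force": force on the tool from outside, world axes, zero at the start; "moment": the same for the moment, N m; "grip_width": finger opening in mm; "grasp_force": force on a finger pad.
Only numpy, scipy, OpenCV 4.12 (cv2) and the standard library are available. Lean on these libraries where they do the work, as an engineer would, in place of code of your own. Each camera call takes 0.05 s, during which the arm holds its last target. There are 200 camera calls.

## Task

Assemble the observation chamber in the three-walled nest: slide the square metal chamber body along the bench, never lifting it, in between the two jars and through the open mouth until it is square and fully home against the back wall. Then set the square white spacer frame flat and square on the body, flush with it against the back wall, and then the round metal cover centred on the spacer, lowering both rather than dropping them. Leave the jars and the dish where they are.

Things in the scene. Friction and masses are not known exactly. Their poses are not given: they have to be found in the camera images.
- nest: grey fixed nest, three walls 46 mm high, 12 mm thick, no floor. Origin on the bench under the middle of the body when home. Mouth on its +y side. Back wall's inner face at y = -55 mm; side walls' inner faces at x = +-58.5 mm (117 mm apart) from y = -55 to +50, flaring out to x = +-72.5 at y = +83. Walls reach 12 mm further outward. z up
- chamber: body of the chamber, a square aluminium block 110 x 110 x 28 mm, about 0.7 kg, with a square well 64 x 64 mm, 16 mm deep in the middle of its top (rim 23 mm wide); lies on the bench before the mouth, too wide to grasp across. Origin at the centre of its underside, x and y parallel to its sides. Two jars stand between it and the nest, either side of the way in
- spacer: spacer: square white plastic frame 110 x 110 x 14 mm with a square opening 62 x 62 mm through it (four bars 24 mm wide), lying flat at the left or right of the bench. Origin at the centre of its underside, x and y parallel to its sides. Set in the nest its underside is 28 mm above the bench
- cover: cover: round steel disc 108 mm across and 8 mm thick with an upright round knob 32 mm across and 24 mm tall in the middle of its top, lying knob up at the other end of the bench from the spacer. Origin at the centre of its underside. Set in the nest its underside is 42 mm above the bench
- jar_a: small closed glass specimen jar, 42 mm across, 65 mm tall; origin under its centre; stands near the mouth of the nest, on the side of the nest's -x
- jar_b: as jar_a, on the side of the nest's +x
- dish: closed round dish, 62 mm across, 16 mm high, beside one bar of the spacer; origin under its centre
Mind the look-alikes: they are no part of the job. What is shaped like the chamber but red is not meant.

How it is judged:
By the outcome, as a careful person would: the job done as asked, in the order asked, and still so for the second after the job is handed in, with the robot touching nothing.
It also fails if it takes over 72 s, if anything falls off the work surface, if the arm or the gripper's body presses on something with over 40 N, if the wrist force passes 120 N, or if a joint passes its speed limit or range.

## Working session

There is one attempt and no reset: what is moved stays moved. The work goes in short steps, Python scripts to look and compute and a tool call to move; the robot and the scene stay as the last step left them, time stands still between calls to the robot, and variables do not carry over. Pictures are saved under pics/ and viewed, at most 10 in all, crops included, and the job is handed in when it is done.

Besides the shell and the picture viewer there is one more tool, called as name(argument=value, ...), one argument or row to a line, values as JSON. send_rows: Moves the arm, as the interface text tells. Its arguments: {"type":"object","properties":{"targets":{"type":"array"},"fingers":{"type":"number"}},"required":["targets"]}

```bash
mkdir -p pics; ls; python3 - <<'E'
from plant import state, vision
import cv2,numpy as np
np.set_printoptions(precision=4,suppress=True)
s=state();print(s)
for n in("scene","side","wrist"):
    im=vision.snapshot(n);cv2.imwrite(f"pics/{n}0.png",im[:,:,::-1]);print(n,vision.get_calibration(n))
E
```

```text
pics
{'clock': 0.0, 'q': array([-1.2227,  0.0919,  1.2319,  0.    ,  1.8198, -0.0567]), 'qvel': array([ 0.0002, -0.0015,  0.0002, -0.0009, -0.001 , -0.0005]), 'joint_efforts': array([  0.0003, -45.8739, -41.8022,  -0.0001,   0.0119,   0.    ]), 'position': array([ 236.206 , -551.2632,  230.1362]), 'orientation': array([-0.001 ,  0.9796,  0.201 , -0.0001]), 'wrist_force': array([ 0.6028, -0.3411,  0.2166]), 'moment': array([ 0.0337,  0.0361, -0.0118]), 'grasp_force': 0.0, 'grip_width': 85.46301332724092}
scene {'fx': 586.3051392891729, 'fy': 586.3051392891729, 'cx': 319.96142851056015, 'cy': 236.99861542700117, 'view': array([[  -0.0923,    0.9956,    0.0172,   22.3339],
       [   0.7556,    0.0813,   -0.65  , -323.5956],
       [  -0.6486,   -0.047 ,   -0.7597, 1619.7444],
       [   0.    ,    0.    ,    0.    ,    1.    ]])}
side {'fx': 495.28522288965036, 'fy': 495.28522288965036, 'cx': 317.51841724754456, 'cy': 239.2974903250781, 'view': array([[  -0.9629,   -0.2693,   -0.0175,  435.5992],
       [  -0.1491,    0.5848,   -0.7974,   95.8087],
       [   0.225 ,   -0.7652,   -0.6032, 1141.9348],
       [   0.    ,    0.    ,    0.    ,    1.    ]])}
wrist {'fx': 417.0825391324602, 'fy': 417.0825391324602, 'cx': 324.9171413496988, 'cy': 245.75052348849528, 'mount': array([[   0.0001,   -0.9515,   -0.3076,   79.9302],
       [   1.    ,    0.0003,   -0.0008,    0.995 ],
       [   0.0009,   -0.3076,    0.9515, -142.5394],
       [   0.    ,    0.    ,    0.    ,    1.    ]])}
```

View pics/scene0.png

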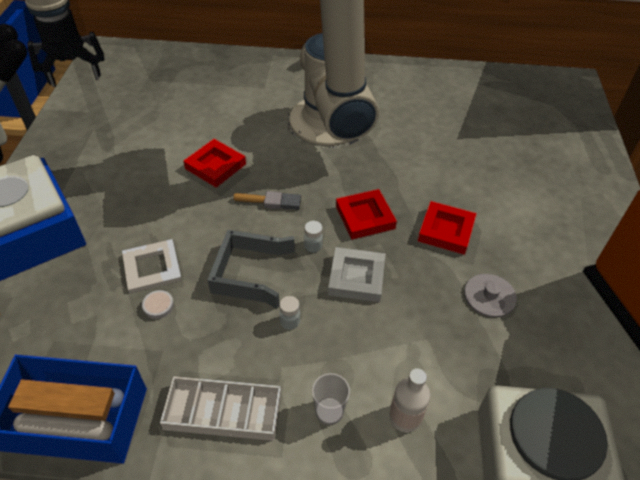

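View pics/side0.png

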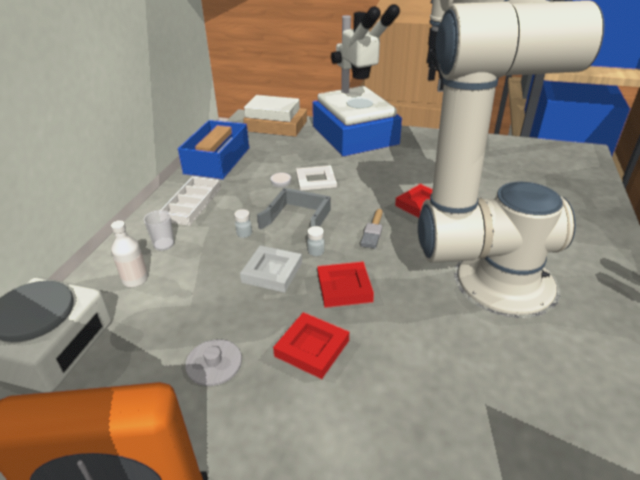

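The scene view shows the spacer at about (151,265), with the dish at (157,304). The nest is around (245,268) with its mouth to the right. The jars are at (313,235) and (289,312), the chamber at (357,273) and the cover at (491,296). The side view shows the same layout.

```bash
cat > h.py <<'E'
import numpy as np, cv2
from plant import state, vision
from scipy.spatial.transform import Rotation as R
np.set_printoptions(precision=1,suppress=True)
def pose(s):
    w,x,y,z=s["orientation"]; T=np.eye(4); T[:3,:3]=R.from_quat([x,y,z,w]).as_matrix(); T[:3,3]=s["position"]; return T
def cam(n,s=None):
    c=vision.get_calibration(n)
    return c, (pose(s)@c["mount"] if n=="wrist" else np.linalg.inv(c["view"]))
def ray(n,px,z,s=None):
    "pixels -> world points on the plane at height z"
    c,M=cam(n,s); px=np.atleast_2d(px).astype(float)
    d=np.c_[(px[:,0]-c["cx"])/c["fx"],(px[:,1]-c["cy"])/c["fy"],np.ones(len(px))]@M[:3,:3].T
    return M[:3,3]+d*((z-M[2,3])/d[:,2])[:,None]
def tool(s): 
    x=pose(s)[:3,0]; return s["position"], np.degrees(np.arctan2(x[1],x[0]))
def delta(s,xyz):
    "world target -> shift in tool axes, m"
    return np.round(pose(s)[:3,:3].T@(np.array(xyz)-s["position"])/1000,4).tolist()
def shot(name):
    import pickle
    s=state(); im=vision.snapshot("wrist"); cv2.imwrite(f"pics/{name}.png",im[:,:,::-1]); pickle.dump(s,open(f"pics/{name}.pkl","wb")); return s,im
E
python3 - <<'E'
from h import *
for k,z,p in [("chamber",28,[(333,250),(386,252),(382,290),(330,287)]),("spacer",14,[(122,250),(174,241),(181,276),(128,290)]),("dish",16,[(157,303)]),("jars",65,[(313,228),(289,303)]),("cover",8,[(491,296)]),("nest outer top",46,[(231,232),(210,282),(295,240),(278,293)])]:
    w=ray("scene",p,z); print(k,w[:,:2].tolist() and w[:,:2].round(0).tolist(),w.mean(0))
s=state(); print(tool(s), delta(s,[480,60,330]))
E
```

```text
chamber [[485.0, 51.0], [478.0, 166.0], [580.0, 160.0], [584.0, 52.0]] [531.8 107.3  28. ]
spacer [[522.0, -412.0], [485.0, -305.0], [579.0, -266.0], [626.0, -366.0]] [ 553.  -337.1   14. ]
dish [[653.0, -297.0]] [ 652.5 -296.8   16. ]
jars [[458.0, 4.0], [657.0, -23.0]] [557.6  -9.8  65. ]
cover [[557.0, 391.0]] [557.5 390.6   8. ]
nest outer top [[472.0, -176.0], [610.0, -192.0], [480.0, -33.0], [623.0, -51.0]] [ 546.4 -112.9   46. ]
(array([ 236.2, -551.3,  230.4]), np.float64(23.193022437510336)) [0.4648, -0.4661, -0.0989]
```

send_rows(
  targets=[
    [0.0266,-0.0186,-0.0035,0],
    [0.0266,-0.0186,-0.0035,0],
    [0.0266,-0.0186,-0.0035,0],
    [0.0266,-0.0186,-0.0035,0],
    [0.0266,-0.0186,-0.0035,0],
    [0.0266,-0.0186,-0.0035,0],
    [0.0266,-0.0186,-0.0035,0],
    [0.0266,-0.0186,-0.0035,0],
    [0.0266,-0.0186,-0.0035,0],
    [0.0266,-0.0186,-0.0035,0],
    [0.0266,-0.0186,-0.0035,0],
    [0.0266,-0.0186,-0.0035,0],
  ],
)

```text
clock: 1.15
position: [442.3, -219.1, 273.2]
orientation: [-0.0, 0.98, 0.201, -0.0]
wrist_force: [0.8, 0.1, -0.1]
grip_width: 85.2
grasp_force: 0.0
```

send_rows(
  targets=[
    [0.0266,-0.0186,-0.0035,0],
    [0.0266,-0.0186,-0.0035,0],
    [0.0266,-0.0186,-0.0035,0],
    [0.0266,-0.0186,-0.0035,0],
    [0.0266,-0.0186,-0.0035,0],
    [0.0266,-0.0186,-0.0035,0],
    [0.0266,-0.0186,-0.0035,0],
    [0.0266,-0.0186,-0.0035,0],
    [0,0,0,5.8],
    [0,0,0,5.8],
    [0,0,0,5.8],
    [0,0,0,5.8],
  ],
  fingers=0.5,
)

```text
clock: 2.15
position: [578.9, 0.3, 300.7]
orientation: [-0.0, 1.0, -0.002, -0.001]
wrist_force: [0.2, -0.3, 0.9]
grip_width: 42.7
grasp_force: 0.0
```

send_rows(
  targets=[
    [0,0,0,0],
    [0,0,0,0],
    [0,0,0,0],
  ],
)

```text
clock: 2.4
position: [578.7, -0.1, 301.1]
orientation: [-0.0, 1.0, 0.001, -0.0]
wrist_force: [0.1, 0.1, 0.5]
grip_width: 43.1
grasp_force: 0.0
```

```bash
python3 - <<'E'
from h import *
s,im=shot("w1"); print(s["clock"],tool(s),s["wrist_force"],s["grip_width"])
E
```

```text
2.4 (array([578.7,  -0.1, 301.1]), np.float64(0.15086592872852825)) [0.1 0.1 0.5] 43.08235987025091
```

View pics/w1.png

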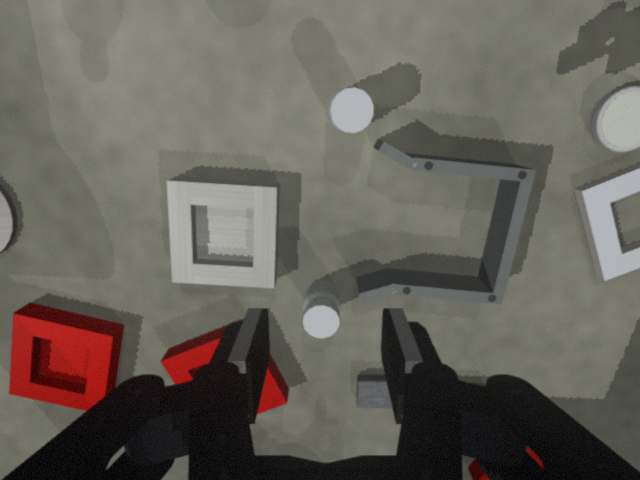

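The wrist view shows the chamber top with corners near (167,180), (277,187), (275,288) and (171,283). The jar lids are at (352,110) and (321,321). The nest's wall screws are at (429,166), (522,175), (407,290) and (491,298), and the spacer is partly visible at the right.

```bash
python3 - <<'E'
from h import *
import pickle
s=pickle.load(open("pics/w1.pkl","rb")); im=cv2.imread("pics/w1.png")
hsv=cv2.cvtColor(im,cv2.COLOR_BGR2HSV)
m=((hsv[...,2]>145)&(hsv[...,1]<45)).astype(np.uint8)
for c in cv2.findContours(m,cv2.RETR_EXTERNAL,cv2.CHAIN_APPROX_NONE)[0]:
    a=cv2.contourArea(c)
    if a<400: continue
    h=cv2.convexHull(c)[:,0]
    ap=cv2.approxPolyDP(cv2.convexHull(c),6,True)[:,0]
    x,y,w,hh=cv2.boundingRect(c)
    z=28 if 150<x<300 else 14
    if 300<x<400: z=65
    P=ray("wrist",h,z,s)[:,:2].astype(np.float32)
    print(a,(x,y,w,hh),z,cv2.minAreaRect(P),cv2.minEnclosingCircle(P), ray("wrist",ap,z,s)[:,:2].tolist() if len(ap)<6 else '')
scr=ray("wrist",[(429,166),(522,175),(407,290),(491,298)],46,s)[:,:2]; print(scr)
d=lambda a,b:np.linalg.norm(a-b)
print(d(scr[0],scr[2]),d(scr[1],scr[3]),d(scr[0],scr[1]),d(scr[2],scr[3]))
v=scr[1]-scr[3]; v2=scr[0]-scr[2]; print(np.degrees(np.arctan2(v[1],v[0])),np.degrees(np.arctan2(v2[1],v2[0])))
# back-wall inner face y=-55: mid of back screws at y=-61
for vv in(v,): 
    u=vv/np.linalg.norm(vv); n=np.array([-u[1],u[0]]); print("nest origin",(scr[1]+scr[3])/2+61*n)
cv2.imwrite("pics/c1.png",cv2.resize(im[130:320,320:560],None,fx=3.2,fy=3.1,interpolation=cv2.INTER_CUBIC))
E
```

```text
894.5 (303, 305, 37, 33) 65 ((455.9283142089844, 3.3511695861816406), (36.213409423828125, 36.58243179321289), 0.18387484550476074) ((455.4404296875, 3.466055393218994), 18.76946449279785) [[474.0414807208288, 1.3205282316643914], [453.95872899359597, -14.946459773992315], [440.174436527711, -6.925067254239097], [437.8050503769317, 8.463095567476927], [460.6210702654688, 21.506300353442004]]
10450.5 (167, 181, 109, 107) 28 ((534.4839477539062, 106.84321594238281), (109.63221740722656, 109.63105010986328), 86.58321380615234) ((534.50537109375, 106.98992919921875), 76.35064697265625) [[591.784957140917, 157.29039882422734], [585.0665623460019, 49.78003649930778], [478.43356020303173, 55.5889780701463], [483.9441683942882, 164.19981576728304]]
3126.0 (582, 169, 58, 112) 14 ((542.1170043945312, -315.6117858886719), (109.90330505371094, 58.91151809692383), 23.76262092590332) ((542.0379638671875, -315.0877380371094), 61.39725875854492) [[603.1573485788332, -320.9215656062122], [496.27417972234963, -346.02289392688573], [480.72473526844317, -311.8795526886532], [580.3520550747331, -267.1123197628064]]
2145.5 (597, 88, 43, 64) 14 ((649.0840454101562, -289.271240234375), (59.91788864135742, 40.623802185058594), 13.216299057006836) ((650.9421997070312, -298.36907958984375), 30.238372802734375) 
1487.0 (330, 88, 43, 45) 65 ((659.2959594726562, -22.689369201660156), (36.12069320678711, 36.42911911010742), 0.15735647082328796) ((659.4982299804688, -22.948396682739258), 18.865989685058594) 
[[ 609.6  -98.4]
 [ 601.4 -187.4]
 [ 482.2  -85.7]
 [ 473.4 -174. ]]
128.0174669636958 128.6962158307729 89.33197683435283 88.70074349049314
-5.965356727032216 -5.685360396669346
nest origin [ 543.7 -120. ]
```

View pics/c1.png

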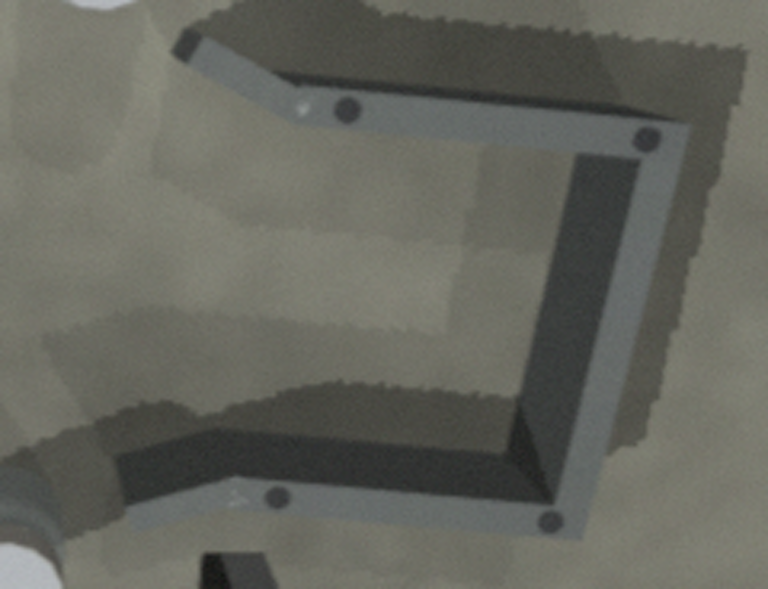

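send_rows(
  targets=[
    [0,0,0,3.5],
    [-0.0072,-0.0211,0.028,0],
    [-0.0072,-0.0211,0.028,0],
    [-0.0072,-0.0211,0.028,0],
    [-0.0072,-0.0211,0.028,0],
    [-0.0072,-0.0211,0.028,0],
    [-0.0072,-0.0211,0.028,0],
    [-0.0072,-0.0211,0.028,0],
    [0,0,0.02,0],
    [0,0,0.015,0],
    [0,0,0,0],
    [0,0,0,0],
  ],
)

```text
clock: 3.45
position: [537.0, 150.3, 69.7]
orientation: [0.0, 1.0, -0.03, -0.001]
wrist_force: [0.8, -0.3, 0.4]
grip_width: 42.5
grasp_force: 0.0
```

```bash
python3 - <<'E'
from h import *
s,im=shot("w2"); print(s["clock"],tool(s),delta(s,[537.1,150.3,14]))
E
```

```text
3.45 (array([537. , 150.3,  69.7]), np.float64(-3.4461838927153106)) [0.0002, -0.0, 0.0557]
```

View pics/w2.png

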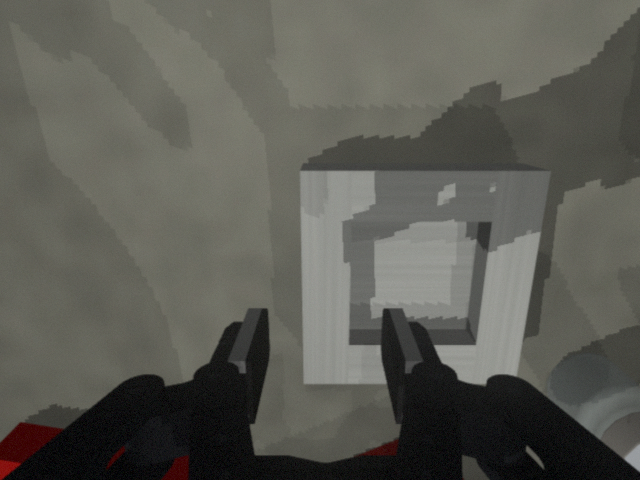

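The gripper is centred on the +y rim, whose edges are at columns 302 and 350, and is parallel to it. I'll descend, grip, then slide.

send_rows(
  targets=[
    [0,0,0.016,0],
    [0,0,0.016,0],
    [0,0,0.014,0],
    [0,0,0.0097,0],
    [0,0,0,0],
  ],
)

```text
clock: 3.92
position: [537.1, 150.0, 13.7]
orientation: [0.0, 1.0, -0.031, -0.001]
wrist_force: [0.6, 0.6, 1.0]
grip_width: 42.8
grasp_force: 0.0
```

send_rows(
  targets=[
    [0,0,0,0],
    [0,0,0,0],
    [0,0,0,0],
    [0,0,0,0],
    [0,0,0,0],
    [0,0,0,0],
  ],
  fingers=1,
)

```text
clock: 4.42
position: [538.5, 150.3, 16.4]
orientation: [0.0, 1.0, -0.031, 0.001]
wrist_force: [-1.8, -3.1, 6.2]
grip_width: 21.1
grasp_force: 62.2
```

send_rows(
  targets=[
    [0,0,0,1.15],
    [0,0,0,1.15],
    [0.0056,0.0041,0,0],
    [0.0056,0.0041,0,0],
    [0.0056,0.0041,0,0],
    [0.0056,0.0041,0,0],
    [0.0056,0.0041,0,0],
    [0.0056,0.0041,0,0],
    [0,0,0,0],
    [0,0,0,0],
  ],
)

```text
clock: 5.25
position: [568.6, 124.6, 16.4]
orientation: [-0.002, 0.999, -0.051, 0.0]
wrist_force: [-5.4, 3.9, 10.4]
grip_width: 21.4
grasp_force: 62.7
```

```bash
python3 - <<'E'
from h import *
s,im=shot("w3"); print(s["clock"],tool(s),s["wrist_force"],delta(s,[548,-76.7,14]))
im=im[:,:,::-1];hsv=cv2.cvtColor(np.ascontiguousarray(im),cv2.COLOR_BGR2HSV)
cv2.imwrite("pics/c3.png",im)
E
```

```text
5.25 (array([568.6, 124.6,  16.4]), np.float64(-5.822427050029811)) [-5.4  3.9 10.4] [-0.0001, 0.2023, 0.0017]
```

View pics/c3.png

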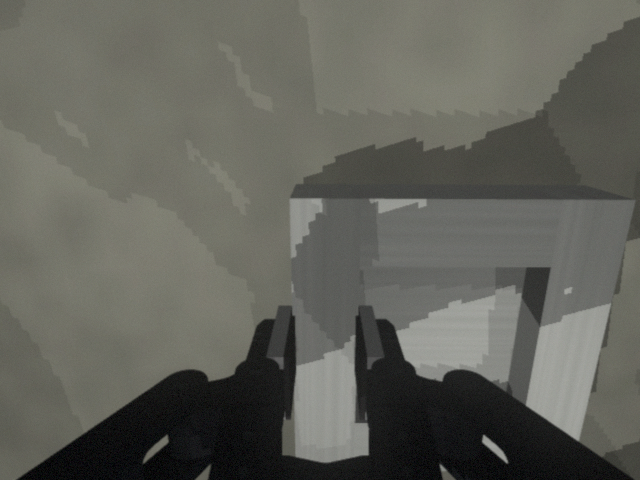

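The rim is held between the pads, and the body is square to the tool: its far edge is level at row 199 from column 291 to 633. I'll check the lateral offset before sliding in.

```bash
python3 - <<'E'
from h import *
import pickle
s=pickle.load(open("pics/w3.pkl","rb"))
T=pose(s)
for p in ray("wrist",[(291,199),(460,199),(633,200)],28,s): print((T[:3,:3].T@(p-T[:3,3])))
E
```

```text
[ 53.5 -10.6 -11.5]
[ 53.6  43.2 -11.7]
[ 53.3  98.1 -11.9]
```

send_rows(
  targets=[
    [0,0.008,0,0],
    [0,0.012,0,0],
    [0,0.012,0,0],
    [0,0.012,0,0],
    [0,0.012,0,0],
    [0,0.012,0,0],
    [0,0,0,0],
  ],
)

```text
clock: 5.88
position: [562.7, 55.4, 16.4]
orientation: [-0.002, 0.999, -0.051, 0.002]
wrist_force: [0.1, 1.6, 7.7]
grip_width: 20.8
grasp_force: 62.4
```

send_rows(
  targets=[
    [0.0005,0.012,0,0],
    [0.0005,0.012,0,0],
    [0,0.012,0,0],
    [0,0.012,0,0],
    [0,0.012,0,0],
    [0,0.012,0,0],
    [0,0.012,0,0],
    [0,0.012,0,0],
    [0,0.012,0,0],
    [0,0.008,0,0],
    [0,0,0,0],
  ],
)

```text
clock: 6.8
position: [552.2, -59.7, 16.4]
orientation: [-0.002, 0.999, -0.051, 0.002]
wrist_force: [0.8, 4.5, 7.9]
grip_width: 21.2
grasp_force: 62.4
```

```bash
python3 - <<'E'
from h import *
s,im=shot("w4"); print(s["clock"],tool(s),s["wrist_force"],s["moment"],delta(s,[548,-76.7,14]))
E
```

```text
6.8 (array([552.2, -59.7,  16.4]), np.float64(-5.837283333845797)) [0.8 4.5 7.9] [ 0.6 -0.   0.1] [-0.0025, 0.0173, 0.0024]
```

View pics/w4.png

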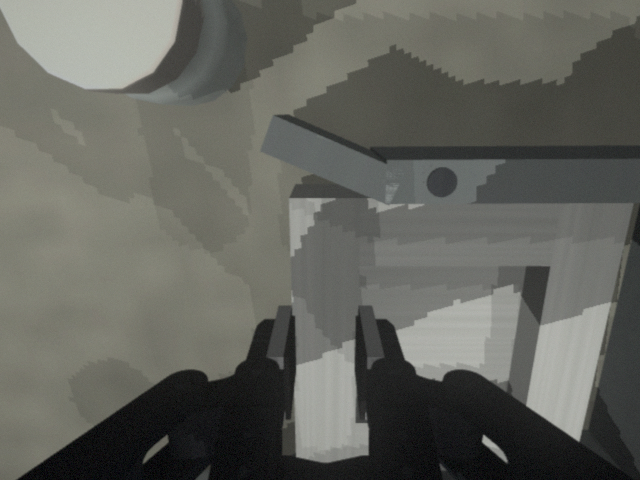

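The far side wall's inner edge is at row 203, parallel to the body, with a gap of about 2.6 mm. I'll push home with a small centring shift.

send_rows(
  targets=[
    [-0.0004,0.005,0,0],
    [-0.0004,0.005,0,0],
    [0,0.003,0,0],
    [0,0.002,0,0],
    [0,0.002,0,0],
    [0,0.002,0,0],
    [0,0.002,0,0],
    [0,0,0,0],
  ],
)

```text
clock: 7.52
position: [549.5, -78.5, 16.4]
orientation: [-0.003, 0.999, -0.05, 0.002]
wrist_force: [0.3, 9.7, 9.0]
grip_width: 21.4
grasp_force: 62.5
```

send_rows(
  targets=[
    [0,0.002,0,0],
    [0,0.002,0,0],
    [0,0.002,0,0],
    [0,0.002,0,0],
    [0,0,0,0],
  ],
)

```text
clock: 7.93
position: [548.9, -83.2, 16.4]
orientation: [-0.006, 0.999, -0.05, 0.002]
wrist_force: [0.8, 20.9, 8.9]
grip_width: 21.3
grasp_force: 62.6
```

```bash
python3 - <<'E'
from h import *
s=state(); print(s["clock"],tool(s),s["wrist_force"],s["moment"],s["grip_width"])
E
```

```text
7.9333 (array([548.9, -83.2,  16.4]), np.float64(-5.676663564801243)) [ 0.8 20.9  8.9] [ 3.1 -0.1  0. ] 21.324918261437805
```

send_rows(
  targets=[
    [0,0.003,0,0],
    [0,0.003,0,0],
    [0,0,0,0],
    [0,0,0,0],
  ],
)

```text
clock: 8.27
position: [548.7, -83.4, 16.4]
orientation: [-0.011, 0.999, -0.048, 0.002]
wrist_force: [2.4, 40.7, 12.0]
grip_width: 21.4
grasp_force: 62.8
```

```bash
python3 - <<'E'
from h import *
s,im=shot("w5"); print(s["clock"],tool(s),s["wrist_force"],s["moment"],s["grip_width"])
cv2.imwrite("pics/s5.png",cv2.resize(vision.snapshot("scene")[215:315,180:320,::-1],None,fx=5,fy=5,interpolation=cv2.INTER_CUBIC))
E
```

```text
8.2667 (array([548.7, -83.4,  16.4]), np.float64(-5.511880884476135)) [ 2.4 40.7 12. ] [ 6.  -0.3 -0. ] 21.416841006951813
```

View pics/w5.png

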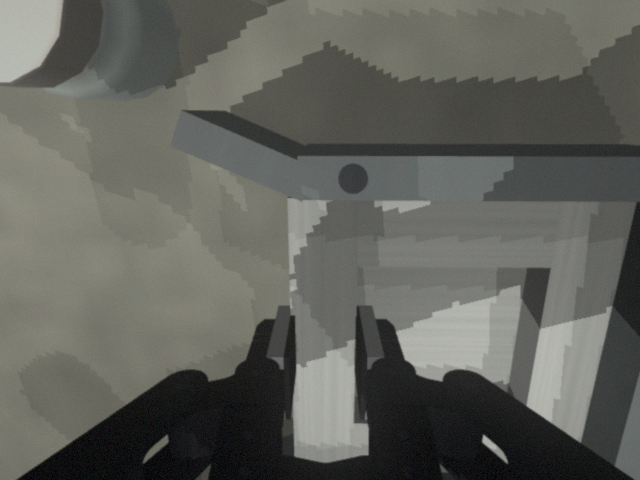

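The body has stopped hard: the position held at y≈-83.4 while the force doubled. The wall bend and the body edge also line up near column 290. I'll relax the push, open, lift, and go look at the spacer.

send_rows(
  targets=[
    [0,-0.003,0,0],
    [0,-0.003,0,0],
    [0,-0.002,0,0],
    [0,0,0,0],
  ],
)

```text
clock: 8.7
position: [548.8, -83.1, 16.4]
orientation: [-0.003, 0.999, -0.049, 0.001]
wrist_force: [-0.9, 13.9, 9.5]
grip_width: 21.1
grasp_force: 62.9
```

send_rows(
  targets=[
    [0,0,0,0],
    [0,0,0,0],
    [0,0,0,0],
    [0,0,0,0],
    [0,0,-0.01,0],
    [0,0,-0.02,0],
    [0,0,-0.03,0],
    [0,0,-0.03,0],
    [0,0,-0.03,0],
    [0,0,-0.03,0],
    [0,0,0,0],
    [0,0,0,0],
  ],
  fingers=0.5,
)

```text
clock: 9.7
position: [548.5, -87.9, 168.1]
orientation: [0.0, 0.999, -0.051, 0.003]
wrist_force: [0.2, -0.4, -1.5]
grip_width: 42.4
grasp_force: 0.0
```

```bash
python3 - <<'E'
from h import *
s,im=shot("w6"); print(s["clock"],tool(s),s["wrist_force"],s["moment"],s["grip_width"])
im=np.ascontiguousarray(im)
hsv=cv2.cvtColor(im,cv2.COLOR_RGB2HSV)
m=((hsv[...,2]>120)&(hsv[...,1]<60)).astype(np.uint8)
for c in cv2.findContours(m,cv2.RETR_EXTERNAL,cv2.CHAIN_APPROX_NONE)[0]:
    if cv2.contourArea(c)>1500: print(cv2.contourArea(c),cv2.boundingRect(c))
print(delta(s,[535.4,-300.4,170]))
E
```

```text
9.7 (array([548.5, -87.9, 168.1]), np.float64(-5.840931242613762)) [ 0.2 -0.4 -1.5] [-0.   0.   0.1] 42.388707145590224
4308.5 (502, 217, 118, 127)
22430.5 (299, 154, 165, 151)
5548.5 (574, 124, 66, 161)
4282.5 (584, 0, 56, 93)
2606.0 (289, 0, 92, 66)
49357.0 (0, 0, 280, 274)
[0.0086, 0.2127, -0.0017]
```

View pics/w6.png

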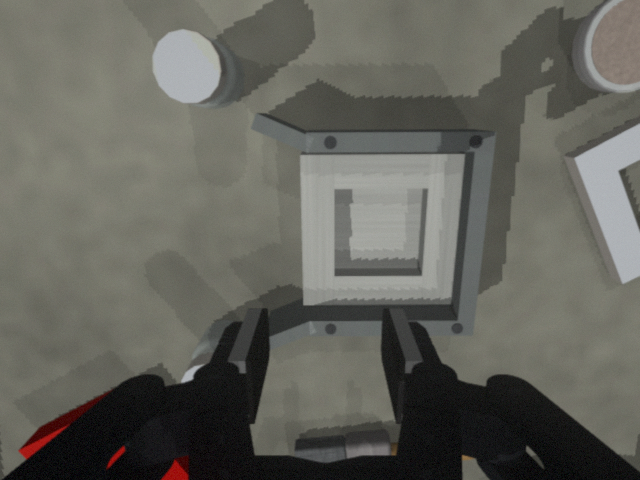

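The body is square and seated against the back wall, with top corners at about (301,154), (465,154), (452,304) and (302,305). Next I'll measure it for the placing target and move over the spacer.

```bash
cat >> h.py <<'E'
def rects(name,z,thr=120,amin=1500,box=(0,0,640,480)):
    import pickle
    s=pickle.load(open(f"pics/{name}.pkl","rb")); hsv=cv2.cvtColor(cv2.imread(f"pics/{name}.png"),cv2.COLOR_BGR2HSV)
    m=((hsv[...,2]>thr)&(hsv[...,1]<60)).astype(np.uint8)
    x0,y0,x1,y1=box; k=np.zeros_like(m); k[y0:y1,x0:x1]=1
    for c in cv2.findContours(m*k,cv2.RETR_EXTERNAL,cv2.CHAIN_APPROX_NONE)[0]:
        if cv2.contourArea(c)<amin: continue
        h=cv2.convexHull(c)[:,0]; P=ray("wrist",h,z,s)[:,:2].astype(np.float32)
        r=cv2.minAreaRect(P); ap=cv2.approxPolyDP(cv2.convexHull(c),6,True)[:,0]
        print(cv2.boundingRect(c),np.array(r[0]),np.array(r[1]),round(r[2],2),'px',ap.tolist()if len(ap)<7 else '', 'circ',np.array(cv2.minEnclosingCircle(P)[0]),cv2.minEnclosingCircle(P)[1])
E
python3 - <<'E'
from h import *
rects("w6",28,120,1500,(290,140,480,310))
import pickle
s=pickle.load(open("pics/w6.pkl","rb"))
rects("w1",28,145,5000)
w=ray("wrist",[(301,154),(465,154),(452,304),(302,305)],28,s)[:,:2]; print(w,w.mean(0))
w=ray("wrist",[(330,142),(476,142),(331,329),(457,328)],46,s)[:,:2]; print(w,w[0]-w[2],w[1]-w[3],w[0]-w[1])
E
```

```text
(299, 154, 165, 151) [ 543.8 -125.7] [110.6 109.1] 84.86 px [[463, 155], [450, 296], [304, 304], [300, 155]] circ [ 543.7 -125.6] 76.56194305419922
(167, 181, 109, 107) [534.5 107. ] [109.6 109.6] 86.58 px [[167, 181], [275, 188], [273, 286], [172, 281]] circ [534.5 107.1] 76.35259246826172
[[ 603.5  -77.8]
 [ 592.4 -186.4]
 [ 483.2 -176.7]
 [ 493.7  -65.4]] [ 543.2 -126.6]
[[ 610.4  -97.7]
 [ 601.2 -187.4]
 [ 481.5  -85.7]
 [ 473.2 -174.9]] [128.9 -12. ] [128.1 -12.5] [ 9.2 89.8]
```

send_rows(
  targets=[
    [0.0009,0.0213,0,-5],
    [0.0,0.0213,0,0],
    [0,0.0213,0,0],
    [0,0.0213,0,0],
    [0,0.0213,0,0],
    [0,0.0213,0,0],
    [0,0,0,-5],
    [0,0,0,-5],
    [0,0,0,-5],
    [0,0,0,-5],
    [0,0,0,-5],
    [0,0,0,0],
  ],
)

```text
clock: 10.75
position: [543.7, -215.0, 162.5]
orientation: [-0.001, 0.978, 0.211, -0.001]
wrist_force: [0.1, 0.1, 0.5]
grip_width: 42.4
grasp_force: 0.0
```

```bash
python3 - <<'E'
from h import *
s,im=shot("w7"); print(s["clock"],tool(s))
rects("w7",14,150)
E
```

```text
10.75 (array([ 543.7, -215. ,  162.5]), np.float64(24.343021190471386))
(405, 211, 156, 136) [ 552.4 -339.2] [109.4 109.4] 23.77 px [[413, 211], [483, 212], [559, 236], [539, 346], [435, 345], [408, 320]] circ [ 552.5 -339.2] 76.66990661621094
(174, 140, 73, 71) [ 544.2 -127.4] [40.9 36.4] 84.28 px [[193, 140], [246, 170], [224, 210], [174, 183]] circ [ 544.2 -127.1] 25.888927459716797
(459, 88, 88, 92) [ 651.6 -298. ] [58.6 58. ] 34.94 px  circ [ 651.8 -298.2] 29.670551300048828
(104, 72, 183, 178) [ 541.8 -117. ] [101.9  94.2] 84.03 px [[154, 72], [286, 154], [252, 222], [222, 249], [104, 191]] circ [ 543.1 -115.3] 65.8034896850586
```

send_rows(
  targets=[
    [0,0,0,0.5],
    [-0.0105,0.0186,0.01,0],
    [-0.0105,0.0186,0.01,0],
    [-0.0105,0.0185,0.01,0],
    [-0.0106,0.0185,0.01,0],
    [0,0,0.03,0],
    [0,0,0.03,0],
    [0,0,0.025,0],
    [0,0,0.018,0],
    [0,0,0.01,0],
    [0,0,0.0055,0],
    [0,0,0,0],
  ],
)

```text
clock: 11.8
position: [535.3, -299.6, 4.9]
orientation: [-0.001, 0.979, 0.205, -0.001]
wrist_force: [0.3, 0.1, 0.7]
grip_width: 42.8
grasp_force: 0.0
```

send_rows(
  targets=[
    [0,0,0,0],
    [0,0,0,0],
    [0,0,0,0],
    [0,0,0,0],
    [0,0,0,0],
  ],
  fingers=1,
)

```text
clock: 12.22
position: [536.8, -300.6, 8.1]
orientation: [0.001, 0.979, 0.205, 0.001]
wrist_force: [-0.4, 2.0, 6.0]
grip_width: 21.8
grasp_force: 59.7
```

send_rows(
  targets=[
    [0,0,-0.01,0],
    [0,0,-0.02,0],
    [0,0,-0.03,0],
    [0,0,-0.03,0],
    [0,0,-0.03,0],
    [0,0,0,6],
    [0,0,0,6],
    [0,0,0,6],
    [0,0,0,6],
    [0,0,0,5.5],
    [0,0,0,0],
    [0,0,0,0],
  ],
)

```text
clock: 13.22
position: [535.7, -299.9, 126.0]
orientation: [-0.0, 0.999, -0.049, -0.0]
wrist_force: [0.6, -1.0, -2.0]
grip_width: 21.8
grasp_force: 59.0
```

```bash
python3 - <<'E'
from h import *
s,im=shot("w8"); print(s["clock"],tool(s),s["wrist_force"],s["moment"],s["grip_width"])
rects("w8",s["position"][2]+5.9,150)
# n=nest y axis
a=np.radians(-5.6); u=np.array([np.cos(a),np.sin(a)]); n=np.array([-u[1],u[0]]); C=np.array([543.5,-126.1])
t=C+43*n; print(t,delta(s,[*t,s["position"][2]]))
cv2.imwrite("pics/v8.png",im[:,:,::-1])
E
```

```text
13.2167 (array([ 535.7, -299.9,  126. ]), np.float64(-5.6428145592327095)) [ 0.6 -1.  -2. ] [ 0.1 -0.  -0. ] 21.82886281864968
(294, 333, 75, 125) [ 508.7 -299.5] [29.5 57.6] 86.19 px [[368, 454], [297, 456], [297, 354], [353, 333]] circ [ 508.2 -299.5] 30.710912704467773
(515, 292, 83, 139) [ 515.8 -384.1] [23.7 60.4] 84.5 px [[597, 292], [564, 430], [515, 397], [527, 319]] circ [ 514.8 -394. ] 30.25107765197754
(289, 195, 45, 104) [ 571.  -298.9] [14.7 37.4] 84.2 px [[332, 195], [293, 298], [289, 195]] circ [ 571.  -298.8] 19.929651260375977
(0, 175, 128, 164) [ 575.1 -206.8] [47.8 60.3] 84.37 px [[99, 176], [127, 335], [0, 338], [0, 176]] circ [ 575.  -206.3] 38.04167556762695
(244, 0, 110, 103) [ 632.7 -301.8] [32.5 27.9] 84.35 px  circ [ 635.  -302.1] 16.46455955505371
[547.7 -83.3] [-0.0093, -0.2167, 0.0001]
```

View pics/v8.png

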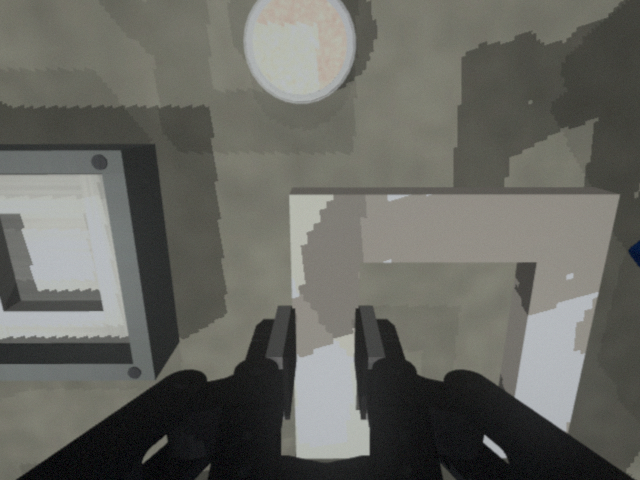

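The frame is held level and square to the tool, with its far edge at row 195 from column 290 to 618. I'll carry it over the nest.

send_rows(
  targets=[
    [-0.0008,-0.015,0,0],
    [-0.0008,-0.023,0,0],
    [-0.0008,-0.023,0,0],
    [-0.0008,-0.023,0,0],
    [-0.0008,-0.023,0,0],
    [-0.0008,-0.023,0,0],
    [-0.0008,-0.023,0,0],
    [-0.0008,-0.023,0,0],
    [-0.0008,-0.023,0,0],
    [-0.0009,-0.0192,0,0],
    [0,0,0,0],
    [0,0,0,0],
  ],
)

```text
clock: 14.27
position: [549.8, -80.7, 126.3]
orientation: [0.0, 0.999, -0.049, 0.0]
wrist_force: [0.1, -0.6, -1.7]
grip_width: 21.3
grasp_force: 59.2
```

```bash
python3 - <<'E'
from h import *
s,im=shot("w9"); print(s["clock"],tool(s),s["wrist_force"],s["grip_width"]); print(delta(s,[548.9,-81.9,60]))
# row of the frame's far edge and wall inner edge: column 450 profile
g=cv2.cvtColor(np.ascontiguousarray(im),cv2.COLOR_RGB2GRAY); print(g[120:215,450].tolist())
E
```

```text
14.2667 (array([549.8, -80.7, 126.3]), np.float64(-5.591286622842912)) [ 0.1 -0.6 -1.7] 21.339783982724306
[-0.0007, 0.0013, 0.0663]
[67, 70, 67, 70, 66, 70, 72, 67, 68, 68, 68, 61, 54, 47, 45, 48, 66, 74, 71, 73, 72, 71, 71, 74, 71, 74, 71, 70, 72, 70, 68, 71, 77, 72, 73, 73, 75, 75, 72, 64, 68, 85, 97, 103, 103, 105, 107, 103, 103, 103, 107, 103, 100, 100, 99, 99, 102, 103, 104, 106, 105, 104, 102, 111, 109, 111, 109, 95, 86, 89, 89, 86, 87, 91, 119, 132, 140, 136, 137, 139, 137, 141, 138, 135, 137, 135, 138, 137, 139, 137, 141, 138, 138, 139, 138]
```

send_rows(
  targets=[
    [-0.0007,0.001,0.015,0],
    [0,0,0.02,0],
    [0,0,0.017,0],
    [0,0,0.01,0],
    [0,0,0.008,0],
    [0,0,0.006,0],
    [0,0,0.004,0],
    [0,0,0,0],
    [0,0,0,0],
  ],
)

```text
clock: 15.07
position: [549.2, -83.3, 46.4]
orientation: [0.0, 0.999, -0.051, 0.0]
wrist_force: [0.3, -0.2, -1.1]
grip_width: 21.6
grasp_force: 60.1
```

```bash
python3 - <<'E'
from h import *
s,im=shot("w10"); print(s["clock"],tool(s),s["wrist_force"],s["moment"],s["grip_width"]); print(delta(s,[548.9,-81.9,36]))
g=cv2.cvtColor(np.ascontiguousarray(im),cv2.COLOR_RGB2GRAY)
for c in(450,500): print(g[170:215,c].tolist())
print(g[250,570:640].tolist())
E
```

```text
15.0667 (array([549.2, -83.3,  46.4]), np.float64(-5.811639190415835)) [ 0.3 -0.2 -1.1] [0.1 0.  0.1] 21.649625275685562
[-0.0005, -0.0013, 0.0104]
[106, 104, 86, 75, 70, 67, 68, 70, 70, 68, 68, 67, 68, 75, 85, 91, 89, 83, 81, 83, 89, 91, 92, 96, 123, 137, 143, 141, 143, 144, 143, 144, 142, 144, 145, 144, 144, 142, 144, 143, 143, 144, 145, 143, 143]
[77, 77, 76, 74, 73, 70, 66, 66, 67, 69, 62, 63, 69, 75, 86, 87, 90, 83, 77, 79, 87, 89, 92, 94, 121, 136, 141, 144, 142, 141, 144, 140, 141, 141, 143, 141, 145, 143, 141, 143, 144, 141, 142, 142, 146]
[143, 143, 146, 143, 142, 143, 142, 142, 143, 144, 142, 140, 145, 139, 142, 137, 141, 140, 143, 142, 141, 141, 141, 142, 142, 142, 141, 141, 141, 140, 140, 140, 142, 142, 141, 139, 137, 118, 88, 76, 75, 73, 73, 75, 73, 73, 73, 71, 76, 72, 73, 75, 75, 73, 77, 72, 71, 74, 72, 80, 102, 115, 115, 114, 117, 114, 114, 116, 115, 114]
```

send_rows(
  targets=[
    [-0.0003,-0.0004,0.004,0],
    [0,0,0.003,0],
    [0,0,0.002,0],
    [0,0,0,0],
  ],
)

```text
clock: 15.45
position: [548.6, -82.5, 36.4]
orientation: [-0.0, 0.999, -0.051, -0.0]
wrist_force: [0.0, -0.0, -1.5]
grip_width: 22.0
grasp_force: 60.1
```

send_rows(
  targets=[
    [0,0,0.001,0],
    [0,0,0.001,0],
    [0,0,0,0],
  ],
)

```text
clock: 15.7
position: [548.8, -82.6, 36.1]
orientation: [0.0, 0.999, -0.051, 0.0]
wrist_force: [-3.5, 1.2, 4.5]
grip_width: 21.7
grasp_force: 60.8
```

send_rows(
  targets=[
    [0,0.001,0,0],
    [0,0.001,0,0],
    [0,0.001,0,0],
    [0,0.001,0,0],
    [0,0.001,0,0],
    [0,0,0,0],
  ],
)

```text
clock: 16.2
position: [549.0, -83.5, 36.1]
orientation: [-0.004, 0.999, -0.05, 0.001]
wrist_force: [-2.0, 15.3, 6.7]
grip_width: 21.6
grasp_force: 61.1
```

send_rows(
  targets=[
    [0,0.001,0,0],
    [0,0.001,0,0],
    [0,0.001,0,0],
    [0,0,0,0],
  ],
)

```text
clock: 16.53
position: [548.6, -83.8, 36.1]
orientation: [-0.006, 0.999, -0.049, 0.0]
wrist_force: [-2.5, 25.2, 8.8]
grip_width: 21.9
grasp_force: 61.2
```

send_rows(
  targets=[
    [0,-0.002,0,0],
    [0,-0.002,0,0],
    [0,-0.002,0,0],
    [0,0,0,0],
  ],
)

```text
clock: 16.87
position: [548.7, -83.4, 36.1]
orientation: [-0.001, 0.999, -0.05, 0.0]
wrist_force: [-4.5, 4.9, 6.6]
grip_width: 21.2
grasp_force: 61.2
```

send_rows(
  targets=[
    [0,0,0,0],
    [0,0,0,0],
    [0,0,0,0],
    [0,0,0,0],
    [0,0,-0.01,0],
    [0,0,-0.02,0],
    [0,0,-0.03,0],
    [0,0,-0.03,0],
    [0,0,-0.03,0],
    [0,0,-0.03,0],
    [0,0,0,0],
    [0,0,0,0],
  ],
  fingers=0.5,
)

```text
clock: 17.87
position: [549.8, -85.0, 188.7]
orientation: [0.001, 0.999, -0.051, 0.003]
wrist_force: [0.4, 0.6, 0.1]
grip_width: 42.7
grasp_force: 0.0
```

```bash
python3 - <<'E'
from h import *
s,im=shot("w11"); print(s["clock"],tool(s),s["wrist_force"])
for t in(120,150,170): print(t);rects("w11",42,t,3000,(280,100,520,312))
rects("w6",28,120,3000,(290,140,480,310))
print(delta(s,[557,300,170]))
im2=vision.snapshot("scene"); cv2.imwrite("pics/s11.png",im2[:,:,::-1])
E
```

```text
17.8667 (array([549.8, -85. , 188.7]), np.float64(-5.8219461559717045)) [0.4 0.6 0.1]
120
(304, 155, 162, 148) [ 543.2 -125.9] [110.6 109.9] 84.28 px [[465, 155], [451, 301], [308, 301], [305, 155]] circ [ 543.5 -126. ] 77.2527847290039
150
(305, 155, 160, 147) [ 543.5 -125.9] [109.5 109.2] 84.29 px [[464, 155], [450, 301], [308, 301], [305, 156]] circ [ 543.4 -125.8] 76.75080871582031
170
(306, 156, 158, 146) [ 543.2 -125.9] [108.5 108.3] 84.18 px [[463, 157], [449, 300], [309, 301], [306, 157]] circ [ 543.3 -125.5] 75.68566131591797
(299, 154, 165, 151) [ 543.8 -125.7] [110.6 109.1] 84.86 px [[463, 155], [450, 296], [304, 304], [300, 155]] circ [ 543.7 -125.6] 76.5617904663086
[-0.032, -0.3838, 0.0182]
```

send_rows(
  targets=[
    [-0.0045,-0.02,0,0],
    [-0.0045,-0.036,0,0],
    [-0.0045,-0.0375,0,0],
    [-0.0045,-0.0375,0,0],
    [-0.0045,-0.0375,0,0],
    [-0.0045,-0.0375,0,0],
    [-0.0045,-0.0375,0,0],
    [-0.0045,-0.0375,0,0],
    [-0.0045,-0.0375,0,0],
    [-0.0045,-0.0375,0,0],
    [-0.0045,-0.0375,0,0],
    [-0.0045,-0.0375,0,0],
  ],
  fingers=0.4,
)

```text
clock: 18.97
position: [537.5, 351.1, 182.8]
orientation: [0.001, 0.999, -0.051, -0.001]
wrist_force: [-0.1, -0.5, -0.2]
grip_width: 51.2
grasp_force: 0.0
```

send_rows(
  targets=[
    [0,0,0,0],
    [0,0,0,0],
    [0,0,0,0],
  ],
)

```text
clock: 19.22
position: [538.0, 349.1, 183.2]
orientation: [0.001, 0.999, -0.05, -0.001]
wrist_force: [0.4, 0.2, -0.3]
grip_width: 50.8
grasp_force: 0.0
```

```bash
python3 - <<'E'
from h import *
s,im=shot("w12"); print(s["clock"],tool(s),s["grip_width"])
g=cv2.medianBlur(cv2.cvtColor(np.ascontiguousarray(im),cv2.COLOR_RGB2GRAY),5)
for p2 in(30,20):
    for lo,hi,z in((45,90,8),(12,30,32)):
        c=cv2.HoughCircles(g,cv2.HOUGH_GRADIENT,1,20,param1=80,param2=p2,minRadius=lo,maxRadius=hi)
        if c is not None:
            for k in c[0][:4]: print(z,k,ray("wrist",[k[:2]],z,s)[0])
for t in(110,130,150): print(t); rects("w12",8,t,800,(100,60,640,330))
E
```

```text
19.2167 (array([538. , 349.1, 183.2]), np.float64(-5.785563153695862)) 50.76584780741803
8 [271.5 197.5  70.4] [558.2 388.    8. ]
8 [271.5 197.5  70.4] [558.2 388.    8. ]
8 [285.5 213.5  49.6] [544.6 378.9   8. ]
8 [390.5 382.5  58.1] [380.8 305.4   8. ]
8 [252.5 207.5  49.7] [551.9 403.8   8. ]
32 [269.5 205.5  21.4] [557.1 386.7  32. ]
110
(100, 60, 540, 270) [542.1 312. ] [456.8 211.8] 84.17 px  circ [500.8 318.8] 234.7782745361328
130
(336, 238, 90, 62) [488.  303.1] [50.3 72.5] 27.88 px [[425, 249], [417, 286], [383, 299], [336, 275], [385, 238]] circ [495.9 307.7] 37.383785247802734
(207, 133, 132, 135) [550.5 384.8] [ 93.6 105.6] 62.93 px  circ [553.2 390.3] 53.37294387817383
(383, 90, 50, 36) [615.3 280.4] [35.1 23.6] 69.78 px [[432, 109], [421, 125], [390, 118], [383, 105], [420, 90]] circ [614.  280.9] 17.847625732421875
(377, 60, 263, 129) [593.6 212.7] [194.2  87.5] 77.92 px  circ [618.2 207.4] 97.26256561279297
150
```

send_rows(
  targets=[
    [0.0039,-0.01,0.015,0],
    [0.0039,-0.01,0.025,0],
    [0.0039,-0.01,0.025,0],
    [0.0039,-0.01,0.025,0],
    [0,0,0.02,0],
    [0,0,0,0],
    [0,0,0,0],
  ],
)

```text
clock: 19.85
position: [557.7, 385.9, 73.7]
orientation: [0.001, 0.999, -0.052, -0.001]
wrist_force: [0.2, -0.5, -0.1]
grip_width: 51.0
grasp_force: 0.0
```

```bash
python3 - <<'E'
from h import *
s,im=shot("w13"); print(s["clock"],tool(s),s["grip_width"])
g=cv2.medianBlur(cv2.cvtColor(np.ascontiguousarray(im),cv2.COLOR_RGB2GRAY),5)
c=cv2.HoughCircles(g,cv2.HOUGH_GRADIENT,1,20,param1=80,param2=20,minRadius=85,maxRadius=160)
if c is not None:
    for k in c[0][:3]: print(8,k,ray("wrist",[k[:2]],8,s)[0])
c=cv2.HoughCircles(g,cv2.HOUGH_GRADIENT,1,20,param1=80,param2=20,minRadius=25,maxRadius=55)
if c is not None:
    for k in c[0][:4]: print(32,k,ray("wrist",[k[:2]],32,s)[0])
print(delta(s,[557.6,387.3,14]))
E
```

```text
19.85 (array([557.7, 385.9,  73.7]), np.float64(-5.910643380898613)) 50.95044128866351
8 [318.5 276.5 100.9] [553.4 389.5   8. ]
32 [313.5 298.5  36. ] [552.  391.8  32. ]
[-0.0001, -0.0015, 0.0597]
```

```bash
cat >> h.py <<'E'
def circ(name,z,r,c0,band=6,tol=1.2):
    "metric circle of known radius among edge pixels near c0 (world, plane z): vote on a grid of centres"
    import pickle
    s=pickle.load(open(f"pics/{name}.pkl","rb")); g=cv2.GaussianBlur(cv2.imread(f"pics/{name}.png",0),(3,3),0)
    e=np.argwhere(cv2.Canny(g,25,70))[:,::-1]; P=ray("wrist",e,z,s)[:,:2]
    P=P[np.abs(np.linalg.norm(P-c0,axis=1)-r)<band+6]
    best=max(((np.sum(np.abs(np.linalg.norm(P-(c0+np.array([i,j])),axis=1)-r)<tol),i,j) for i in np.arange(-9,9.1,.5) for j in np.arange(-9,9.1,.5)))
    c=c0+np.array(best[1:]); Q=P[np.abs(np.linalg.norm(P-c,axis=1)-r)<tol]
    from scipy.optimize import least_squares
    f=least_squares(lambda p:np.linalg.norm(Q-p[:2],axis=1)-p[2],[*c,r],loss="soft_l1"); ang=np.degrees(np.arctan2(*(Q-c).T[::-1]))
    print(name,z,best[0],f.x,"sectors",np.histogram(ang,12,(-180,180))[0]); return f.x
E
python3 - <<'E'
from h import *
for n in("w12","w13"):
    for z,r in((8,54),(32,16)): circ(n,z,r,np.array([555.,389.]))
E
```

```text
w12 8 398 [553.6 389.9  53.5] sectors [37 45 37 41 52 38 45  0  0 30 39 34]
w12 32 116 [556.8 387.   15.9] sectors [12 19 12 13 14 12 13 13  8  0  0  0]
w13 8 512 [553.5 389.6  53.5] sectors [ 4 12 57 56 66 57 61 63  8 43 37 48]
w13 32 179 [553.2 389.5  15.8] sectors [ 0 12 18 28 23 19 19 26 25  9  0  0]
```

send_rows(
  targets=[
    [-0.0046,-0.0033,0,0],
    [0,0,0.015,0],
    [0,0,0.018,0],
    [0,0,0.015,0],
    [0,0,0.01,0],
    [0,0,0,0],
  ],
)

```text
clock: 20.4
position: [553.0, 391.2, 15.9]
orientation: [0.001, 0.999, -0.051, -0.001]
wrist_force: [-0.4, -0.1, -1.2]
grip_width: 51.2
grasp_force: 0.0
```

send_rows(
  targets=[
    [0,0,0,0],
    [0,0,0,0],
    [0,0,0,0],
    [0,0,0,0],
    [0,0,0,0],
    [0,0,0,0],
  ],
  fingers=1,
)

```text
clock: 20.9
position: [554.7, 392.2, 19.4]
orientation: [-0.001, 0.999, -0.051, 0.001]
wrist_force: [-1.7, -0.9, 5.4]
grip_width: 29.4
grasp_force: 59.9
```

send_rows(
  targets=[
    [0,0,-0.005,0],
    [0,0,-0.015,0],
    [0,0,-0.03,0],
    [0,0,-0.03,0],
    [0,0,-0.03,0],
    [0,0,-0.02,0],
    [0,0,0,0],
    [0,0,0,0],
  ],
)

```text
clock: 21.57
position: [554.3, 392.0, 148.2]
orientation: [-0.001, 0.999, -0.051, 0.001]
wrist_force: [-0.3, 0.1, -2.8]
grip_width: 29.1
grasp_force: 59.6
```

```bash
python3 - <<'E'
from h import *
s,im=shot("w14"); print(s["clock"],tool(s),s["wrist_force"],s["moment"],s["grip_width"])
zt=s["position"][2]-19.4
p=s["position"]; T=pose(s)
for z,r in((zt+8,54),(zt+32,16)):
    c=circ("w14",z,r,p[:2]); print("in tool axes",T[:3,:3].T@(np.array([c[0],c[1],p[2]])-p))
E
```

```text
21.5667 (array([554.3, 392. , 148.2]), np.float64(-5.802681781647963)) [-0.3  0.1 -2.8] [ 0.  0. -0.] 29.088534097268603
w14 136.8302232718002 843 [554.  391.7  53.6] sectors [ 50  20  39  65 137 151  83  92  67  67   9  63]
in tool axes [-0.2  0.3 -0. ]
w14 160.8302232718002 215 [562.4 391.   16.1] sectors [ 0  6 11 28 30 28 30 34 20 14 14  0]
in tool axes [8.1 0.1 0. ]
```

send_rows(
  targets=[
    [0.0028,0.02,0,0],
    [0.0028,0.0366,0,0],
    [0.0028,0.0366,0,0],
    [0.0028,0.0366,0,0],
    [0.0028,0.0366,0,0],
    [0.0028,0.0366,0,0],
    [0.0028,0.0366,0,0],
    [0.0028,0.0366,0,0],
    [0.0028,0.0366,0,0],
    [0.0028,0.0366,0,0],
    [0.0028,0.0366,0,0],
    [0.0028,0.0366,0,0],
  ],
)

```text
clock: 22.62
position: [542.8, -33.7, 143.7]
orientation: [-0.0, 0.999, -0.051, -0.002]
wrist_force: [0.3, -0.4, -1.2]
grip_width: 29.5
grasp_force: 59.7
```

send_rows(
  targets=[
    [0.0028,0.0366,0,0],
    [0.0028,0.0366,0,0],
    [0.0026,0.02,0,0],
    [0,0,0,0],
    [0,0,0.02,0],
    [0,0,0.02,0],
    [0,0,0.012,0],
    [0,0,0,0],
    [0,0,0,0],
  ],
)

```text
clock: 23.37
position: [542.1, -124.9, 93.1]
orientation: [-0.001, 0.999, -0.05, -0.002]
wrist_force: [0.2, -1.0, -1.5]
grip_width: 29.3
grasp_force: 59.9
```

```bash
python3 - <<'E'
from h import *
s,im=shot("w15"); print(s["clock"],tool(s),s["wrist_force"],s["grip_width"])
z=s["position"][2]-19.4
circ("w15",z+8,54,s["position"][:2])
print(delta(s,[543.8,-126.0,61.4]))
E
```

```text
23.3667 (array([ 542.1, -124.9,   93.1]), np.float64(-5.766963390931629)) [ 0.2 -1.  -1.5] 29.321312811565598
w15 81.65628278005175 973 [ 541.9 -125.    53.7] sectors [ 48  21  69  76 141 151 157 108  61  70  10  61]
[0.0019, 0.001, 0.0316]
```

send_rows(
  targets=[
    [0.0018,0.001,0.01,0],
    [0,0,0.01,0],
    [0,0,0.005,0],
    [0,0,0,0],
    [0,0,0,0],
  ],
)

```text
clock: 23.83
position: [544.5, -126.8, 69.4]
orientation: [-0.0, 0.999, -0.051, -0.001]
wrist_force: [-0.0, -0.1, -2.1]
grip_width: 29.5
grasp_force: 59.9
```

```bash
python3 - <<'E'
from h import *
s,im=shot("w16"); print(s["clock"],tool(s),s["wrist_force"],s["grip_width"])
z=s["position"][2]-19.4
circ("w16",z+8,54,s["position"][:2])
print(delta(s,[543.8,-126.0,61.4]))
E
```

```text
23.8333 (array([ 544.5, -126.8,   69.4]), np.float64(-5.805533619704128)) [-0.  -0.1 -2.1] 29.52303561758199
w16 58.015937606440566 1007 [ 544.3 -127.    53.8] sectors [ 50  22  84  82 142 151 162 101  72  67  11  63]
[-0.0008, -0.0007, 0.008]
```

send_rows(
  targets=[
    [-0.0004,-0.0005,0.003,0],
    [0,0,0.002,0],
    [0,0,0,0],
    [0,0,0,0],
  ],
)

```text
clock: 24.22
position: [544.4, -126.4, 65.0]
orientation: [-0.0, 0.999, -0.051, -0.0]
wrist_force: [-0.1, -0.2, -1.3]
grip_width: 29.7
grasp_force: 59.9
```

```bash
python3 - <<'E'
from h import *
P=[]
for i in range(6):
    s=state(); P.append(s["position"]); vision.snapshot("side")
print(np.array(P),np.mean(P,0),delta({**s,"position":np.mean(P,0)},[543.8,-126,61.4]),s["wrist_force"])
E
```

```text
[[ 544.4 -126.4   65. ]
 [ 544.6 -126.4   65.2]
 [ 544.6 -126.4   65.2]
 [ 544.6 -126.4   65.3]
 [ 544.6 -126.4   65.3]
 [ 544.6 -126.4   65.2]] [ 544.6 -126.4   65.2] [-0.0008, -0.0003, 0.0038] [ 0.6 -0.6 -2.7]
```

send_rows(
  targets=[
    [-0.0005,-0.0003,0.0015,0],
    [0,0,0.001,0],
    [0,0,0.001,0],
    [0,0,0,0],
  ],
)

```text
clock: 24.85
position: [544.0, -126.0, 61.4]
orientation: [-0.0, 0.999, -0.051, -0.0]
wrist_force: [1.0, 0.9, -1.9]
grip_width: 29.8
grasp_force: 60.1
```

send_rows(
  targets=[
    [0,0,0.0007,0],
    [0,0,0.0007,0],
    [0,0,0,0],
  ],
)

```text
clock: 25.1
position: [544.1, -126.1, 61.3]
orientation: [0.0, 0.999, -0.051, 0.0]
wrist_force: [-3.7, 0.8, 4.2]
grip_width: 29.5
grasp_force: 60.5
```

send_rows(
  targets=[
    [0,0,0,0],
    [0,0,0,0],
    [0,0,0,0],
    [0,0,0,0],
    [0,0,-0.01,0],
    [0,0,-0.02,0],
    [0,0,-0.03,0],
    [0,0,-0.03,0],
    [0,0,-0.03,0],
    [0,0,0,0],
    [0,0,0,0],
  ],
  fingers=0.4,
)

```text
clock: 26.02
position: [545.3, -126.4, 183.8]
orientation: [0.001, 0.999, -0.051, 0.003]
wrist_force: [0.5, 0.2, -0.9]
grip_width: 51.2
grasp_force: 0.0
```

send_rows(
  targets=[
    [0,-0.02,0,0],
    [0,-0.02,0,0],
    [0,-0.02,0,0],
    [0,0,0,0],
    [0,0,0,0],
    [0,0,0,0],
  ],
)

```text
clock: 26.52
position: [549.8, -66.7, 179.3]
orientation: [0.0, 0.999, -0.051, -0.001]
wrist_force: [-0.8, -0.7, 0.3]
grip_width: 51.1
grasp_force: 0.0
```

```bash
python3 - <<'E'
from h import *
s,im=shot("w17"); print(s["clock"],tool(s),s["wrist_force"],s["grip_width"])
c=np.array([543.8,-126.])
circ("w17",50,54,c); circ("w17",74,16,c)
for t in(130,160): print(t);rects("w17",42,t,1500)
sc=vision.snapshot("scene")
for z,r in((65,19),): 
    circ("w17",z,r,np.array([659.4,-22.8])); circ("w17",z,r,np.array([455.6,3.4]))
circ("w17",16,30,np.array([651.7,-298.]))
E
```

```text
26.5167 (array([549.8, -66.7, 179.3]), np.float64(-5.798751748909079)) [-0.8 -0.7  0.3] 51.06344016593634
w17 50 588 [ 544.  -125.9   53.7] sectors [43 56 47 22 51 43 70 79 45 43 51 38]
w17 74 137 [ 543.8 -126.    15.4] sectors [ 0  0  5 17 17 13 14 18 13 21 12  7]
130
(332, 152, 167, 154) [ 542.6 -126.7] [111.1 110.9] 84.22 px [[498, 152], [480, 302], [332, 303], [332, 152]] circ [ 543.7 -126. ] 77.12565612792969
(193, 29, 70, 80) [661.8 -17.1] [40.7 44.1] 12.59 px  circ [659.2 -16.7] 24.11332893371582
160
(197, 30, 65, 70) [662.  -18.8] [39.4 39.3] 84.2 px  circ [662.1 -18.7] 20.19231414794922
w17 65 262 [659.4 -23.5  18.6] sectors [27 22 18 22 28 18 20 24 19 23 23 18]
w17 65 80 [455.7   3.5  18.8] sectors [12 17 11 16  9  0  5  6  4  0  0  0]
w17 16 135 [ 651.6 -297.1   30.1] sectors [ 0  0  0  0  0  0  0 38 31 25 26 15]
```

```bash
python3 -c "
from plant import workorder
print(workorder.finish_job())"
```

```text
the job is handed in; nothing more can be done
None
```

The job is handed in at about 27 s: body square and home, spacer flush on it, cover centred to within about 1 mm by camera measurement, and the jars and dish where they were.

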